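# Walk the terracotta trough back against its batten

### The job

The long terracotta trough is too heavy to lift, so walk it across the bench lid to the bamboo batten: push the left end of its near side a few centimetres ahead, then push the right end up level with it, and go on pushing the ends by turns until its far side stands against the batten along its whole length. Keep it flat on the bench, and leave the square pot and the tray where they are.

Things in the scene. Friction and masses are not known exactly. Their poses are not given: they have to be found in the camera images.
- trough: The thing to move: empty open rectangular terracotta planter, 100 mm (x) by 220 mm (y), 75 mm high, walls 10 mm, about 1.4 kg, loose. Origin at the centre of its underside; x points to its far side (towards the batten), y to its left end, z up. Starts 80 to 95 mm short of the batten, about parallel with it. Slides at up to about 20 N; pushed near one end it swings about the other.
- trough_left (a point): Point at the bottom of the trough's left end face (left as seen from the robot, +y), midway between near and far side: 110 mm along y from the trough's origin, so 50 mm short of its far side.
- trough_right (a point): The same point on the trough's right end face: 110 mm along -y from the trough's origin, 50 mm short of its far side.
- batten: Straight bamboo batten fixed to the bench beyond the trough: 30 mm (x) by 380 mm (y), 30 mm high. Origin at the centre of its underside; x points away from the robot, y to the left along it; its face towards the trough lies 15 mm along -x. When the trough stands flush, both its end points read x = -65 mm in this frame.
- square_pot: Bystander: open square terracotta pot, 110 by 110 mm, 85 mm high, standing well to one side of the trough. Origin at the centre of its underside. Leave it alone.
- tray: Bystander: bamboo tray 260 mm (x) by 190 mm (y), rim 22 mm high, on the other side of the trough, carrying a small green bottle (75 mm tall), a clear clip box and a steel scraper. Origin at the centre of its underside. Leave it alone.
Things that resemble listed ones, but are neither listed nor needed, are in the scene too. What is shaped like the trough but green or turquoise is not meant.

How it is judged:
By the outcome, as a careful person would: the job done as asked, in the order asked, and still so for the second after the job is handed in, with the robot touching nothing.
It also fails if it takes over 62 s, if anything falls off the work surface, if the arm or the gripper's body presses on something with over 40 N, if the wrist force passes 120 N, or if a joint passes its speed limit or range.

### The arm

A 6-joint arm with a two-finger parallel gripper is mounted at the origin on the work surface. World frame = base frame: x ahead of the robot, y to its left, z up, the work surface at z = 0. Lengths are in m, angles in rad, forces in N, time in s.
With the tool pointing down it reaches from about 0.35 to 0.775 m from the base axis. Payload 7.3 kg.
Tool frame: the origin (TCP) lies at the very end of the fingers, on their centre line; the grasp point (between the pads) lies 19 mm behind it; z points along the fingers, y is the line along which they close (so a half turn about z gives the same grasp; the last joint's range is limited). The gripper opens to 92 mm and grips with 3 to 60 N. Pads are 19 mm wide; open, the fingers measure 130 mm over their backs; the gripper's body (75 mm by 190 mm) begins 47 mm behind the grasp point.
Start: joints at [1.202, 0.342, 1.524, -0, 1.275, -0.146], TCP at [0.116, 0.512, 0.227] pointing down, gripper open.
Joint ranges: [-2.53, 2.53], [-0.77, 2.02], [0.04, 2.7], [-1, 4.14], [0.28, 2.66], [-3.11, 3.11]. Speed limits (rad/s): [2.57, 2.57, 3.14, 3.14, 3.14, 3.14].

### API

Orientations are given as [roll, pitch, yaw] about the fixed x, y, z axes, in that order (R = Rz(yaw) Ry(pitch) Rx(roll)).
In Python, from cell import observe, read_camera, get_calibration, hand_in, search_frame gives the robot as it stands.
- The arm moves only by the tool step_arm, never from a script. Its argument "commands" is a list of rows, each an object with "translation": the shift along the tool's x, y, z in mm, a list of three; "roll": the turn about the tool's z in rad. In form: [{"translation": [x, y, z], "roll": roll}, ...]. A call has 1 to 20 rows; each row shifts and turns the commanded pose from where the row before left it, along the tool's axes as they then stand; what a row does not reach is not made up. A row lasts 1/12 s, in which the tool goes at most 41.7 mm and 7.16 degrees, less where a joint would pass 70% of its speed; a pose out of reach is approached as far as the arm can. A call is refused whole if a number of a shift passes 41.7 or a number of a turn 0.125, either way. A call with a gripper value outside its range is refused whole. "fingers" is the opening, from 0 (shut) to 1 (fully open), set as the call begins (left out, the last holds). The fingers move at their own pace and stop on an object; "grip_force" is the grip in N (left out, the last holds). Time passes only in rows, so rows that do not move let the fingers close. It gives the time, the measured TCP pose, the force, the opening and the grip force at its end, in the units of the state.
- observe(): the state, without advancing time (a new reading comes with each control period).
- read_camera(name): name is "scene" or "top"; returns the picture (384x512x3 uint8, red, green, blue); there is no depth.
- get_calibration(name): a dict with "camera_matrix" (3x3 intrinsics, pixels), "dist_coeffs" ([k1, k2, p1, p2, k3] as OpenCV has them; the pictures are not rectified), "world_from_camera" (4x4, takes a point from camera to world coordinates). Camera axes: x right, y up, looking along -z (the intrinsics and any distortion apply to the point x, -y, -z); pixel columns grow to the right and rows downward; lengths in m; the calibration is good to about 2 mm. A picture is of the moment at which its call begins. get_calibration takes no time and is no camera call.
- hand_in(): hands the job in; it is judged then, once.
Trained networks look in the newest picture that a camera, given by its name, has taken for a name from the list of things; names that differ only in an ending like _2 or _b are one class to them, and where a whole thing is asked for, a point or a joint stands for the part that bears it (a point fixed in the world has none). Each returns a list of dicts, best first, with "confidence" (0 to 1); they miss things now and then, are a little off and sometimes report something else, mostly with a low value. They report only what shows in the picture. A call takes as long as a camera call. They do not tell look-alikes from the thing itself.
- search_frame(camera, name): "at" ([x, y, z] in m, in world coordinates, good to about 4 mm: the middle of the surface that is visible of it).
The state is a dict: "time": time; "qpos": joint angles; "qvel": joint speeds; "joint_efforts": joint torques, N m; "tool_pos": TCP position; "tool_rot": TCP orientation; "contact_force": force on the tool from outside, world axes, zero at the start; "torque": the same for the moment, N m; "opening": finger opening in m; "grip_force": force on a finger pad.
Only numpy, scipy, OpenCV 4.12 (cv2) and the standard library are available. Lean on these libraries where they do the work, as an engineer would, in place of code of your own. Each camera call takes 0.05 s, during which the arm holds its last target. There are 200 camera calls.

## Working session

There is one attempt and no reset: what is moved stays moved. The work goes in short steps, Python scripts to look and compute and a tool call to move; the robot and the scene stay as the last step left them, time stands still between calls to the robot, and variables do not carry over. Pictures are saved under pics/ and viewed, at most 10 in all, crops included, and the job is handed in when it is done.

Besides the shell and the picture viewer there is one more tool, called after "Request:" as name(argument=value, ...), one argument or row to a line, values as JSON. step_arm: Moves the arm, as the interface text tells. Its arguments: {"type":"object","properties":{"commands":{"type":"array"},"fingers":{"type":"number"},"grip_force":{"type":"number"}},"required":["commands"]}

```bash
mkdir -p pics
python3 - <<'E'
from cell import *
import cv2,numpy as np
s=observe();print(s['time'],s['tool_pos'],s['tool_rot'],s['contact_force'],s['opening'])
for c in("top","scene"):
    im=read_camera(c);cv2.imwrite(f"pics/{c}0.png",im[...,::-1])
    g=get_calibration(c);print(c,np.round(g["world_from_camera"],3).tolist(),np.round(g["camera_matrix"],1).tolist(),g["dist_coeffs"])
    for n in("trough","batten","square_pot","tray","trough_left","trough_right"):
        print(n,[(np.round(d["at"],3).tolist(),round(d["confidence"],2)) for d in search_frame(c,n)])
E
```

```text
0.0 [0.11582265 0.51162419 0.22605485] [-3.14003062e+00 -2.13263519e-04  2.91882671e+00] [ 0.88617074 -0.79002105 -0.41695258] 0.09162454459899616
top [[0.037, 0.974, -0.223, 0.181], [-0.999, 0.036, -0.008, -0.011], [0.001, 0.223, 0.975, 1.459], [0.0, 0.0, 0.0, 1.0]] [[420.0, 0.0, 251.4], [0.0, 420.0, 201.1], [0.0, 0.0, 1.0]] [-0.09752302  0.          0.          0.          0.        ]
trough [([0.349, -0.024, 0.008], 0.96), ([0.282, 0.248, 0.01], 0.76), ([0.598, 0.075, 0.017], 0.67)]
batten [([0.731, 0.035, 0.025], 0.62)]
square_pot [([0.539, 0.472, 0.042], 0.9)]
tray [([0.538, -0.458, 0.01], 0.96)]
trough_left [([0.349, -0.025, 0.011], 0.97), ([0.599, 0.077, 0.016], 0.81), ([0.282, 0.25, 0.005], 0.69), ([0.538, -0.46, 0.01], 0.33)]
trough_right [([0.349, -0.024, 0.012], 0.81), ([0.279, 0.249, 0.013], 0.67), ([0.597, 0.078, 0.02], 0.58), ([0.536, -0.459, 0.006], 0.46)]
scene [[0.31, -0.727, 0.612, 1.184], [0.951, 0.238, -0.199, -0.223], [-0.001, 0.644, 0.765, 0.853], [0.0, 0.0, 0.0, 1.0]] [[411.2, 0.0, 260.8], [0.0, 411.2, 193.7], [0.0, 0.0, 1.0]] [-0.14964315  0.          0.          0.          0.        ]
trough [([0.298, 0.243, 0.049], 0.94), ([0.35, -0.028, 0.045], 0.88), ([0.584, 0.073, 0.044], 0.83)]
batten [([0.742, 0.028, 0.032], 0.73)]
square_pot [([0.536, 0.456, 0.054], 0.68)]
tray [([0.551, -0.465, 0.008], 0.78), ([0.582, 0.073, 0.042], 0.74)]
trough_left [([0.349, -0.031, 0.043], 0.77), ([0.582, 0.075, 0.042], 0.71), ([0.296, 0.244, 0.05], 0.57)]
trough_right [([0.582, 0.072, 0.042], 0.92), ([0.3, 0.24, 0.053], 0.82), ([0.351, -0.029, 0.046], 0.68)]
```

View pics/top0.png

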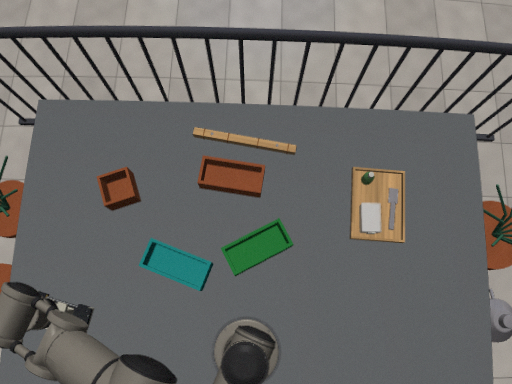

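View pics/scene0.png

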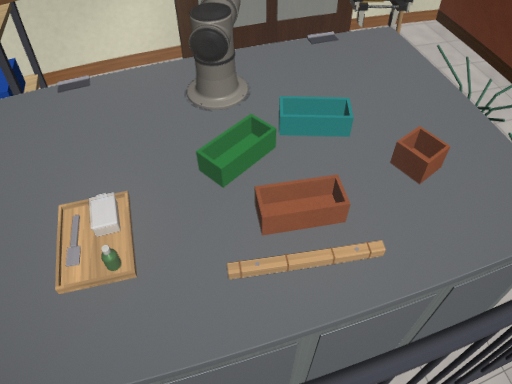

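Lookalikes in the top picture: terracotta trough at (232,176), green box at (257,247), turquoise box at (177,264) and the small square pot at (118,188). By colour and proximity to the batten (244,140), I choose (232,176). Next I'll measure it and check it in a crop.

```bash
cat > h.py <<'E'
from cell import *
import cv2,numpy as np
def ray(c,uv,z):
    g=get_calibration(c);T=np.array(g["world_from_camera"])
    p=cv2.undistortPoints(np.array(uv,float).reshape(-1,1,2),np.array(g["camera_matrix"]),np.array(g["dist_coeffs"])).reshape(-1,2)
    d=np.c_[p[:,0],-p[:,1],-np.ones(len(p))]@T[:3,:3].T
    return T[:3,3]+d*((z-T[2,3])/d[:,2])[:,None]
def blob(im,lo,hi,box):
    h=cv2.cvtColor(im,cv2.COLOR_RGB2HSV);m=cv2.inRange(h,np.array(lo),np.array(hi))
    k=np.zeros_like(m);x0,y0,x1,y1=box;k[y0:y1,x0:x1]=1;m=m*k
    n,l,st,_=cv2.connectedComponentsWithStats(m)
    if n<2:return None
    i=1+np.argmax(st[1:,4]);c=max(cv2.findContours((l==i).astype(np.uint8),0,1)[0],key=cv2.contourArea)
    return cv2.convexHull(c).reshape(-1,2)
E
python3 - <<'E'
from h import *
im=cv2.imread("pics/top0.png")[...,::-1].copy()
h=cv2.cvtColor(im,cv2.COLOR_RGB2HSV)
print(h[190,225],h[176,232],h[137,220],h[250,250],h[120,150])
for nm,lo,hi,box,z in(("trough",(0,120,40),(12,255,255),(160,140,300,215),.075),("batten",(12,90,90),(25,255,255),(170,115,320,165),.03)):
    H=blob(im,lo,hi,box); P=ray("top",H,z)[:,:2]
    r=cv2.minAreaRect((P*1000).astype(np.float32));print(nm,r,cv2.boxPoints(r).round().tolist());
    print(cv2.boxPoints(cv2.minAreaRect(H)).round(1).tolist())
cv2.imwrite("pics/crop0.png",cv2.resize(im[110:220,170:320,::-1],None,fx=5,fy=5,interpolation=cv2.INTER_CUBIC))
E
```

```text
[ 10 172  46] [  9 165 136] [ 16 117 183] [ 67 173 115] [105  11  96]
trough ((583.7079467773438, 74.74375915527344), (219.70159912109375, 114.66082763671875), 82.83012390136719) [[513.0, -27.0], [627.0, -41.0], [654.0, 177.0], [541.0, 191.0]]
[[196.5, 186.60000610351562], [201.5, 154.8000030517578], [264.79998779296875, 164.89999389648438], [259.79998779296875, 196.6999969482422]]
batten ((735.73486328125, 35.46659851074219), (376.8714599609375, 29.68255615234375), 81.1771240234375) [[692.0, -148.0], [721.0, -153.0], [779.0, 219.0], [750.0, 224.0]]
[[192.6999969482422, 133.8000030517578], [194.10000610351562, 126.19999694824219], [296.1000061035156, 144.8000030517578], [294.70001220703125, 152.39999389648438]]
```

View pics/crop0.png

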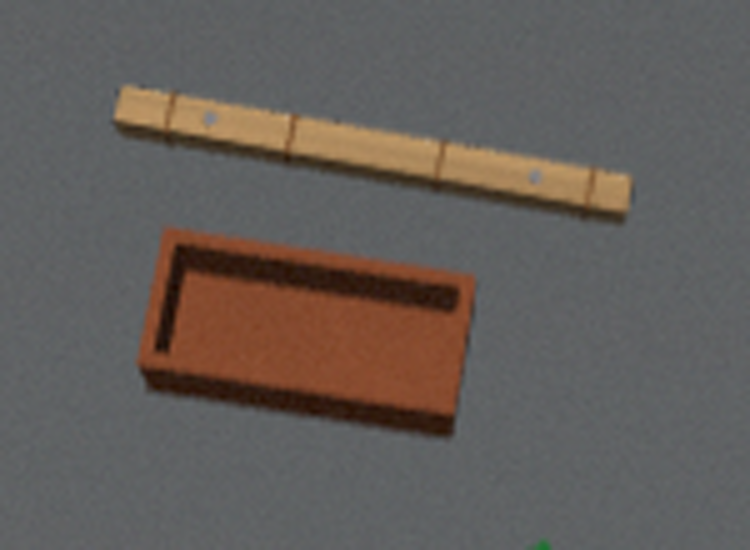

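The crop shows the terracotta trough with its far rim at crop (165,230)-(475,275), facing the batten at (120,90)-(630,200). It measures about 220 mm long, yawed -7.2° against the batten's -8.8°. The gaps are about 87 mm left and 81 mm right, which fits the task's figures. I'll push along yaw -8° with the fingers shut.

Request:
step_arm(
  commands=[
    {"translation": [0,0,0],"roll": -0.081},
    {"translation": [-25,-16,0],"roll": 0},
    {"translation": [-25,-16,0],"roll": 0},
    {"translation": [-25,-16,0],"roll": 0},
    {"translation": [-25,-16,0],"roll": 0},
    {"translation": [-25,-16,0],"roll": 0},
    {"translation": [-25,-16,0],"roll": 0},
    {"translation": [-25,-16,0],"roll": 0},
    {"translation": [-25,-16,0],"roll": 0},
    {"translation": [-25,-16,0],"roll": 0},
    {"translation": [-25,-16,0],"roll": 0},
    {"translation": [-25,-16,0],"roll": 0},
    {"translation": [-25,-16,0],"roll": 0},
    {"translation": [-25,-16,0],"roll": 0},
    {"translation": [-25,-16,0],"roll": 0},
    {"translation": [-25,-16,0],"roll": 0},
    {"translation": [-25,-16,0],"roll": 0},
    {"translation": [-25,-16,0],"roll": 0},
    {"translation": [0,0,0],"roll": 0},
    {"translation": [0,0,0],"roll": 0},
  ],
  fingers=0,
)

```text
time: 2.37
tool_pos: [0.4989, 0.1817, 0.2263]
tool_rot: [-3.142, -0.001, 2.997]
contact_force: [-0.7, 0.4, -0.6]
opening: 0.0006
grip_force: 0.0
```

Request:
step_arm(
  commands=[
    {"translation": [-12,-5,20],"roll": 0},
    {"translation": [-12,-5,30],"roll": 0},
    {"translation": [0,0,35],"roll": 0},
    {"translation": [0,0,35],"roll": 0},
    {"translation": [0,0,30],"roll": 0},
    {"translation": [0,0,25],"roll": 0},
    {"translation": [0,0,20],"roll": 0},
    {"translation": [0,0,11],"roll": 0},
    {"translation": [0,0,0],"roll": 0},
    {"translation": [0,0,0],"roll": 0},
  ],
)

```text
time: 3.2
tool_pos: [0.5204, 0.1701, 0.0211]
tool_rot: [3.141, -0.0, 3.001]
contact_force: [0.2, 0.4, 0.4]
opening: 0.0003
grip_force: 0.0
```

```bash
cat >> h.py <<'E'
def gaps(save=None):
    # fit known boxes to both views is overkill: far rim line of trough (z=75mm) against batten face fixed from first picture
    im=read_camera("top")
    if save: cv2.imwrite(save,im[...,::-1])
    H=blob(im,(0,120,30),(12,255,255),(160,120,300,215)); P=ray("top",H,.075)[:,:2]*1000
    r=cv2.minAreaRect(P.astype(np.float32));B=cv2.boxPoints(r)
    far=B[np.argsort(-B@np.array([.988,-.153]))[:2]];far=far[np.argsort(-far[:,1])]
    g=706.6-far@np.array([.988,-.153])
    t=(far[0]-far[1]);L=np.linalg.norm(t);t/=L;n=np.array([t[1],-t[0]])
    near=far-100*n
    print("gap L,R",g.round(1),"len",L.round(1),"yaw",np.degrees(np.arctan2(-t[0],t[1])).round(1),"near L,R",near.round(0).tolist())
E
python3 -c "
from h import *
gaps('pics/t1.png')"
```

```text
gap L,R [85.7 81.2] len 178.5 yaw -7.3 near L,R [[550.0, 148.0], [527.0, -29.0]]
```

Request:
step_arm(
  commands=[
    {"translation": [-4,0,0],"roll": 0},
    {"translation": [-4,0,0],"roll": 0},
    {"translation": [-4,0,0],"roll": 0},
    {"translation": [-4,0,0],"roll": 0},
    {"translation": [-4,0,0],"roll": 0},
    {"translation": [-4,0,0],"roll": 0},
    {"translation": [-4,0,0],"roll": 0},
    {"translation": [-4,0,0],"roll": 0},
    {"translation": [-4,0,0],"roll": 0},
    {"translation": [-4,0,0],"roll": 0},
    {"translation": [-4,0,0],"roll": 0},
    {"translation": [-4,0,0],"roll": 0},
  ],
)

```text
time: 4.25
tool_pos: [0.566, 0.1637, 0.0205]
tool_rot: [3.141, -0.005, 3.0]
contact_force: [-9.1, 5.8, 5.1]
opening: 0.0004
grip_force: 4.8
```

```bash
python3 -c "
from h import *
gaps('pics/t2.png');im=read_camera('scene');cv2.imwrite('pics/s2.png',im[...,::-1])"
```

```text
gap L,R [63.2 82.6] len 178.6 yaw -15.0 near L,R [[573.0, 145.0], [527.0, -28.0]]
```

View pics/s2.png

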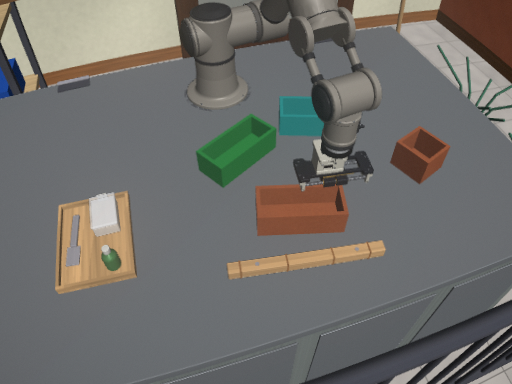

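The scene picture shows the trough flat, with its left end (345,205) moved ahead about 28 mm and the right end (258,215) in place. Now the right end.

Request:
step_arm(
  commands=[
    {"translation": [15,0,0],"roll": 0},
    {"translation": [18,0,0],"roll": 0},
    {"translation": [0,-20,0],"roll": 0},
    {"translation": [0,-25,0],"roll": 0},
    {"translation": [0,-25,0],"roll": 0},
    {"translation": [0,-25,0],"roll": 0},
    {"translation": [0,-25,0],"roll": 0},
    {"translation": [0,-25,0],"roll": 0},
    {"translation": [0,-20,0],"roll": 0},
    {"translation": [0,-5,0],"roll": 0},
    {"translation": [0,0,0],"roll": 0},
  ],
)

```text
time: 5.27
tool_pos: [0.5117, -0.0023, 0.0208]
tool_rot: [3.142, 0.0, 2.997]
contact_force: [0.4, 0.3, -0.2]
opening: 0.0004
grip_force: 0.0
```

Request:
step_arm(
  commands=[
    {"translation": [-4,0,0],"roll": 0},
    {"translation": [-4,0,0],"roll": 0},
    {"translation": [-4,0,0],"roll": 0},
    {"translation": [-4,0,0],"roll": 0},
    {"translation": [-4,0,0],"roll": 0},
    {"translation": [-4,0,0],"roll": 0},
    {"translation": [-4,0,0],"roll": 0},
    {"translation": [-4,0,0],"roll": 0},
    {"translation": [-4,0,0],"roll": 0},
    {"translation": [0,0,0],"roll": 0},
  ],
)

```text
time: 6.1
tool_pos: [0.5465, -0.0054, 0.02]
tool_rot: [-3.141, -0.003, 3.001]
contact_force: [-3.6, -2.1, -1.0]
opening: 0.0004
grip_force: 1.4
```

```bash
python3 -c "
from h import *
gaps('pics/t3.png')"
```

```text
gap L,R [60.6 58.4] len 95.2 yaw -7.5 near L,R [[581.0, 185.0], [569.0, 91.0]]
```

View pics/t3.png

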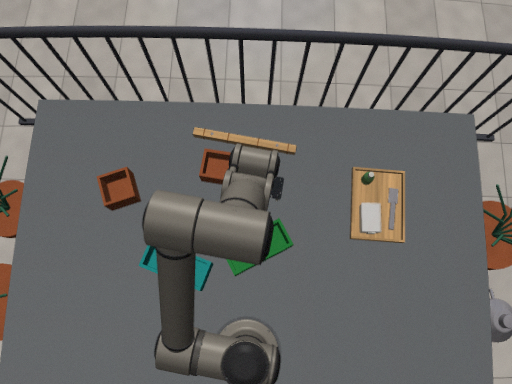

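The top picture shows the arm hiding the trough's right half, with the left part at (215,167). I'll also use the scene camera, where the far bottom edge is clear, then push the left end again.

```bash
cat >> h.py <<'E'
def sgaps(file=None):
    im=cv2.imread(file)[...,::-1].copy() if file else read_camera("scene")
    H=blob(im,(0,120,30),(12,255,255),(240,170,370,260)); 
    P=ray("scene",H,0.)[:,:2]*1000; best=None
    i=range(len(P))
    for a in i:                       # longest hull edge chain facing the batten
        for b in i:
            t=P[a]-P[b];L=np.linalg.norm(t)
            if t[1]<80: continue
            n=np.array([t[1],-t[0]])/L
            if ((P-P[a])@n).max()<1.5 and (best is None or L>best[0]): best=(L,P[a],P[b])
    L,a,b=best;n=np.array([.988,-.153])
    print("scene gap L,R",(706.6-a@n).round(1),(706.6-b@n).round(1),"len",L.round(1),a.round(),b.round())
E
python3 -c "
from h import *
sgaps('pics/scene0.png');sgaps('pics/s2.png');sgaps()"
```

```text
scene gap L,R 85.1 78.5 len 205.8 [656. 175.] [631. -29.]
scene gap L,R 55.2 73.1 len 163.0 [684. 159.] [641.   2.]
scene gap L,R 57.3 52.8 len 209.6 [683. 165.] [655. -42.]
```

Request:
step_arm(
  commands=[
    {"translation": [16,0,0],"roll": 0},
    {"translation": [5,10,0],"roll": 0},
    {"translation": [0,25,0],"roll": 0},
    {"translation": [0,25,0],"roll": 0},
    {"translation": [0,25,0],"roll": 0},
    {"translation": [0,25,0],"roll": 0},
    {"translation": [0,25,0],"roll": 0},
    {"translation": [0,25,0],"roll": 0},
    {"translation": [0,12,0],"roll": 0},
    {"translation": [0,0,0],"roll": 0},
  ],
)

```text
time: 7.03
tool_pos: [0.5511, 0.1704, 0.021]
tool_rot: [3.14, 0.002, 3.003]
contact_force: [-0.1, -0.1, 0.5]
opening: 0.0005
grip_force: 0.0
```

Request:
step_arm(
  commands=[
    {"translation": [-4,-0.5,0],"roll": 0},
    {"translation": [-4,-0.5,0],"roll": 0},
    {"translation": [-4,-0.5,0],"roll": 0},
    {"translation": [-4,-0.5,0],"roll": 0},
    {"translation": [-4,0,0],"roll": 0},
    {"translation": [-4,0,0],"roll": 0},
    {"translation": [-4,0,0],"roll": 0},
    {"translation": [-4,0,0],"roll": 0},
    {"translation": [-4,0,0],"roll": 0},
    {"translation": [-4,0,0],"roll": 0},
    {"translation": [-4,0,0],"roll": 0},
    {"translation": [0,0,0],"roll": 0},
  ],
)

```text
time: 8.03
tool_pos: [0.593, 0.1593, 0.0207]
tool_rot: [3.141, -0.003, 2.999]
contact_force: [-5.5, 4.5, 3.4]
opening: 0.0008
grip_force: 3.0
```

```bash
python3 -c "
from h import *
gaps('pics/t4.png');sgaps()"
```

```text
gap L,R [36.4 57.2] len 174.7 yaw -15.6 near L,R [[599.0, 137.0], [552.0, -31.0]]
scene gap L,R 29.6 54.4 len 202.1 [707. 143.] [652. -52.]
```

Request:
step_arm(
  commands=[
    {"translation": [15,0,0],"roll": 0},
    {"translation": [18,0,0],"roll": 0},
    {"translation": [0,-20,0],"roll": 0},
    {"translation": [0,-25,0],"roll": 0},
    {"translation": [0,-25,0],"roll": 0},
    {"translation": [0,-25,0],"roll": 0},
    {"translation": [0,-25,0],"roll": 0},
    {"translation": [0,-25,0],"roll": 0},
    {"translation": [0,-20,0],"roll": 0},
    {"translation": [0,-4,0],"roll": 0},
    {"translation": [0,0,0],"roll": 0},
  ],
)

```text
time: 9.05
tool_pos: [0.5375, -0.0053, 0.0208]
tool_rot: [3.141, 0.0, 2.996]
contact_force: [0.5, 0.5, -0.6]
opening: 0.0008
grip_force: 0.0
```

Request:
step_arm(
  commands=[
    {"translation": [-4,0,0],"roll": 0},
    {"translation": [-4,0,0],"roll": 0},
    {"translation": [-4,0,0],"roll": 0},
    {"translation": [-4,0,0],"roll": 0},
    {"translation": [-4,0,0],"roll": 0},
    {"translation": [-4,0,0],"roll": 0},
    {"translation": [-4,0,0],"roll": 0},
    {"translation": [-4,0,0],"roll": 0},
    {"translation": [-4,0,0],"roll": 0},
    {"translation": [0,0,0],"roll": 0},
  ],
)

```text
time: 9.88
tool_pos: [0.5724, -0.0081, 0.02]
tool_rot: [-3.141, -0.003, 3.001]
contact_force: [-2.7, -0.5, -1.0]
opening: 0.0009
grip_force: 1.3
```

```bash
python3 -c "
from h import *
gaps('pics/t5.png');sgaps()"
```

```text
gap L,R [34.7 32.4] len 95.2 yaw -7.5 near L,R [[607.0, 181.0], [595.0, 87.0]]
scene gap L,R 31.6 26.3 len 214.6 [709. 167.] [681. -46.]
```

Request:
step_arm(
  commands=[
    {"translation": [16,0,0],"roll": 0},
    {"translation": [5,10,0],"roll": 0},
    {"translation": [0,25,0],"roll": 0},
    {"translation": [0,25,0],"roll": 0},
    {"translation": [0,25,0],"roll": 0},
    {"translation": [0,25,0],"roll": 0},
    {"translation": [0,25,0],"roll": 0},
    {"translation": [0,25,0],"roll": 0},
    {"translation": [0,10,0],"roll": 0},
    {"translation": [0,0,0],"roll": 0},
  ],
)

```text
time: 10.82
tool_pos: [0.5766, 0.1657, 0.0209]
tool_rot: [3.141, 0.001, 3.003]
contact_force: [-1.0, -0.3, 0.7]
opening: 0.0003
grip_force: 0.0
```

Request:
step_arm(
  commands=[
    {"translation": [-4,-0.5,0],"roll": 0},
    {"translation": [-4,-0.5,0],"roll": 0},
    {"translation": [-4,-0.5,0],"roll": 0},
    {"translation": [-4,-0.5,0],"roll": 0},
    {"translation": [-4,0,0],"roll": 0},
    {"translation": [-4,0,0],"roll": 0},
    {"translation": [-4,0,0],"roll": 0},
    {"translation": [-4,0,0],"roll": 0},
    {"translation": [-4,0,0],"roll": 0},
    {"translation": [-4,0,0],"roll": 0},
    {"translation": [-4,0,0],"roll": 0},
    {"translation": [0,0,0],"roll": 0},
  ],
)

```text
time: 11.82
tool_pos: [0.6186, 0.1548, 0.0207]
tool_rot: [3.141, -0.003, 2.999]
contact_force: [-4.4, 4.4, 3.9]
opening: 0.0003
grip_force: 3.0
```

```bash
python3 -c "
from h import *
gaps('pics/t6.png');sgaps()"
```

```text
gap L,R [ 7.2 27.6] len 172.9 yaw -15.6 near L,R [[628.0, 131.0], [581.0, -36.0]]
scene gap L,R 14.3 12.6 len 110.2 [725. 159.] [710.  50.]
```

Request:
step_arm(
  commands=[
    {"translation": [15,0,0],"roll": 0},
    {"translation": [18,0,0],"roll": 0},
    {"translation": [0,-20,0],"roll": 0},
    {"translation": [0,-25,0],"roll": 0},
    {"translation": [0,-25,0],"roll": 0},
    {"translation": [0,-25,0],"roll": 0},
    {"translation": [0,-25,0],"roll": 0},
    {"translation": [0,-25,0],"roll": 0},
    {"translation": [0,-20,0],"roll": 0},
    {"translation": [0,-4,0],"roll": 0},
    {"translation": [0,0,0],"roll": 0},
  ],
)

```text
time: 12.83
tool_pos: [0.5631, -0.0101, 0.0208]
tool_rot: [3.142, 0.0, 2.997]
contact_force: [0.1, 0.0, 0.8]
opening: 0.0004
grip_force: 0.0
```

Request:
step_arm(
  commands=[
    {"translation": [-4,0,0],"roll": 0},
    {"translation": [-4,0,0],"roll": 0},
    {"translation": [-4,0,0],"roll": 0},
    {"translation": [-4,0,0],"roll": 0},
    {"translation": [-4,0,0],"roll": 0},
    {"translation": [-4,0,0],"roll": 0},
    {"translation": [-4,0,0],"roll": 0},
    {"translation": [-4,0,0],"roll": 0},
    {"translation": [-2,0,0],"roll": 0},
    {"translation": [0,0,0],"roll": 0},
  ],
)

```text
time: 13.67
tool_pos: [0.5959, -0.0125, 0.02]
tool_rot: [-3.141, -0.003, 3.001]
contact_force: [-4.5, -1.4, -0.5]
opening: 0.0008
grip_force: 1.6
```

```bash
python3 -c "
from h import *
gaps('pics/t7.png');im=read_camera('scene')
cv2.imwrite('pics/s7.png',cv2.resize(im[170:290,210:400,::-1],None,fx=4,fy=4,interpolation=cv2.INTER_CUBIC))"
```

```text
gap L,R [8.2 6.5] len 96.3 yaw -7.8 near L,R [[633.0, 178.0], [620.0, 82.0]]
```

View pics/s7.png

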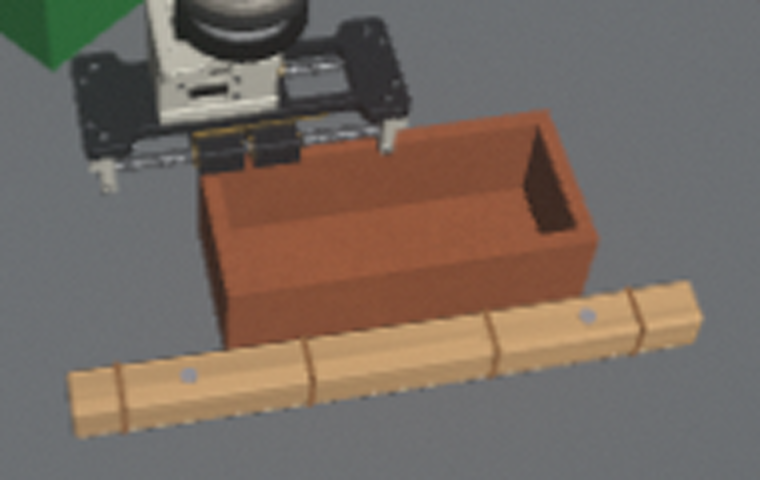

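The crop shows the trough flat and nearly parallel, a few mm short of the batten (about 8 mm left, 5 mm right). One more alternation, the left end first, going gently until it touches.

Request:
step_arm(
  commands=[
    {"translation": [16,0,0],"roll": 0},
    {"translation": [5,10,0],"roll": 0},
    {"translation": [0,25,0],"roll": 0},
    {"translation": [0,25,0],"roll": 0},
    {"translation": [0,25,0],"roll": 0},
    {"translation": [0,25,0],"roll": 0},
    {"translation": [0,25,0],"roll": 0},
    {"translation": [0,25,0],"roll": 0},
    {"translation": [0,10,0],"roll": 0},
    {"translation": [0,0,0],"roll": 0},
  ],
)

```text
time: 14.6
tool_pos: [0.6002, 0.1613, 0.0209]
tool_rot: [3.141, 0.001, 3.004]
contact_force: [-0.5, -0.9, 0.0]
opening: 0.0004
grip_force: 0.0
```

Request:
step_arm(
  commands=[
    {"translation": [-4,0,0],"roll": 0},
    {"translation": [-4,0,0],"roll": 0},
    {"translation": [-4,0,0],"roll": 0},
    {"translation": [-4,0,0],"roll": 0},
    {"translation": [-3,0,0],"roll": 0},
    {"translation": [-2,0,0],"roll": 0},
    {"translation": [-1,0,0],"roll": 0},
    {"translation": [0,0,0],"roll": 0},
  ],
)

```text
time: 15.27
tool_pos: [0.6202, 0.1544, 0.0206]
tool_rot: [-3.141, -0.004, 2.999]
contact_force: [-6.2, -1.8, 4.8]
opening: 0.0003
grip_force: 3.0
```

Request:
step_arm(
  commands=[
    {"translation": [-1,0,0],"roll": 0},
    {"translation": [-1,0,0],"roll": 0},
    {"translation": [0,0,0],"roll": 0},
  ],
)

```text
time: 15.52
tool_pos: [0.6216, 0.1547, 0.0206]
tool_rot: [-3.141, -0.005, 2.999]
contact_force: [-9.0, 1.1, 4.7]
opening: 0.0001
grip_force: 4.1
```

```bash
python3 -c "
from h import *
gaps('pics/t8.png')"
```

```text
gap L,R [6.  6.2] len 162.4 yaw -8.9 near L,R [[627.0, 121.0], [602.0, -40.0]]
```

Request:
step_arm(
  commands=[
    {"translation": [-1.5,0,0],"roll": 0},
    {"translation": [-1.5,0,0],"roll": 0},
    {"translation": [-1,0,0],"roll": 0},
    {"translation": [0,0,0],"roll": 0},
  ],
)

```text
time: 15.9
tool_pos: [0.6255, 0.1548, 0.0206]
tool_rot: [3.141, -0.005, 2.999]
contact_force: [-7.8, 4.0, 5.4]
opening: 0.0003
grip_force: 4.3
```

Request:
step_arm(
  commands=[
    {"translation": [-1,0,0],"roll": 0},
    {"translation": [-1,0,0],"roll": 0},
    {"translation": [0,0,0],"roll": 0},
  ],
)

```text
time: 16.15
tool_pos: [0.6263, 0.1548, 0.0206]
tool_rot: [3.142, -0.007, 2.999]
contact_force: [-12.2, 4.4, 8.2]
opening: 0.0007
grip_force: 6.6
```

Request:
step_arm(
  commands=[
    {"translation": [-1,0,0],"roll": 0},
    {"translation": [-1,0,0],"roll": 0},
    {"translation": [0,0,0],"roll": 0},
  ],
)

```text
time: 16.4
tool_pos: [0.6262, 0.1548, 0.0206]
tool_rot: [-3.141, -0.012, 3.0]
contact_force: [-19.3, 5.3, 13.0]
opening: 0.0004
grip_force: 10.5
```

```bash
python3 -c "
from h import *
gaps('pics/t9.png')"
```

```text
gap L,R [1.9 6.5] len 165.3 yaw -10.4 near L,R [[631.0, 124.0], [601.0, -39.0]]
```

The left end is touching: no more travel and the force is rising. Now the right end.

Request:
step_arm(
  commands=[
    {"translation": [12,0,0],"roll": 0},
    {"translation": [14,0,0],"roll": 0},
    {"translation": [0,-20,0],"roll": 0},
    {"translation": [0,-25,0],"roll": 0},
    {"translation": [0,-25,0],"roll": 0},
    {"translation": [0,-25,0],"roll": 0},
    {"translation": [0,-25,0],"roll": 0},
    {"translation": [0,-25,0],"roll": 0},
    {"translation": [0,-20,0],"roll": 0},
    {"translation": [0,-4,0],"roll": 0},
    {"translation": [0,0,0],"roll": 0},
  ],
)

```text
time: 17.37
tool_pos: [0.582, -0.0115, 0.0208]
tool_rot: [3.141, 0.0, 2.997]
contact_force: [0.1, -0.2, -0.4]
opening: 0.0003
grip_force: 0.0
```

Request:
step_arm(
  commands=[
    {"translation": [-4,0,0],"roll": 0},
    {"translation": [-4,0,0],"roll": 0},
    {"translation": [-4,0,0],"roll": 0},
    {"translation": [-3,0,0],"roll": 0},
    {"translation": [-2,0,0],"roll": 0},
    {"translation": [-1,0,0],"roll": 0},
    {"translation": [-1,0,0],"roll": 0},
    {"translation": [0,0,0],"roll": 0},
  ],
)

```text
time: 18.03
tool_pos: [0.599, -0.0122, 0.0206]
tool_rot: [-3.141, -0.004, 3.001]
contact_force: [-7.9, -0.8, 5.8]
opening: 0.0005
grip_force: 3.8
```

Request:
step_arm(
  commands=[
    {"translation": [-1,0,0],"roll": 0},
    {"translation": [-1,0,0],"roll": 0},
    {"translation": [0,0,0],"roll": 0},
  ],
)

```text
time: 18.28
tool_pos: [0.601, -0.0127, 0.0206]
tool_rot: [-3.141, -0.005, 3.001]
contact_force: [-8.5, -2.2, 4.7]
opening: 0.0007
grip_force: 3.6
```

Request:
step_arm(
  commands=[
    {"translation": [-1,0,0],"roll": 0},
    {"translation": [-1,0,0],"roll": 0},
    {"translation": [0,0,0],"roll": 0},
  ],
)

```text
time: 18.53
tool_pos: [0.6018, -0.0128, 0.0205]
tool_rot: [-3.141, -0.007, 3.001]
contact_force: [-12.3, -1.9, 7.3]
opening: 0.0005
grip_force: 5.9
```

Request:
step_arm(
  commands=[
    {"translation": [-1,0,0],"roll": 0},
    {"translation": [-1,0,0],"roll": 0},
    {"translation": [0,0,0],"roll": 0},
  ],
)

```text
time: 18.78
tool_pos: [0.6016, -0.0128, 0.0205]
tool_rot: [-3.141, -0.012, 3.001]
contact_force: [-20.4, -1.6, 14.0]
opening: 0.0003
grip_force: 10.1
```

Both ends have now met the batten. I'll back off, lift clear and check.

Request:
step_arm(
  commands=[
    {"translation": [12,0,0],"roll": 0},
    {"translation": [20,0,0],"roll": 0},
    {"translation": [20,0,-10],"roll": 0},
    {"translation": [0,0,-35],"roll": 0},
    {"translation": [0,0,-35],"roll": 0},
    {"translation": [0,0,-35],"roll": 0},
    {"translation": [20,-10,-30],"roll": 0},
    {"translation": [25,-30,0],"roll": 0},
    {"translation": [25,-35,0],"roll": 0},
    {"translation": [25,-35,0],"roll": 0},
    {"translation": [20,-35,0],"roll": 0},
    {"translation": [0,-35,0],"roll": 0},
    {"translation": [0,-35,0],"roll": 0},
    {"translation": [0,-35,0],"roll": 0},
    {"translation": [0,-35,0],"roll": 0},
    {"translation": [0,0,0],"roll": 0},
  ],
)

```text
time: 20.12
tool_pos: [0.403, -0.2756, 0.166]
tool_rot: [-3.138, 0.002, 2.996]
contact_force: [-0.8, -0.7, 0.6]
opening: 0.0004
grip_force: 0.0
```

```bash
python3 -c "
from h import *
gaps('pics/t10.png');im=cv2.imread('pics/t10.png')
cv2.imwrite('pics/t10c.png',cv2.resize(im[115:205,180:310],None,fx=6,fy=6,interpolation=cv2.INTER_CUBIC))"
```

```text
gap L,R [ 1.8 -0.3] len 220.6 yaw -8.3 near L,R [[640.0, 177.0], [608.0, -41.0]]
```

View pics/t10c.png

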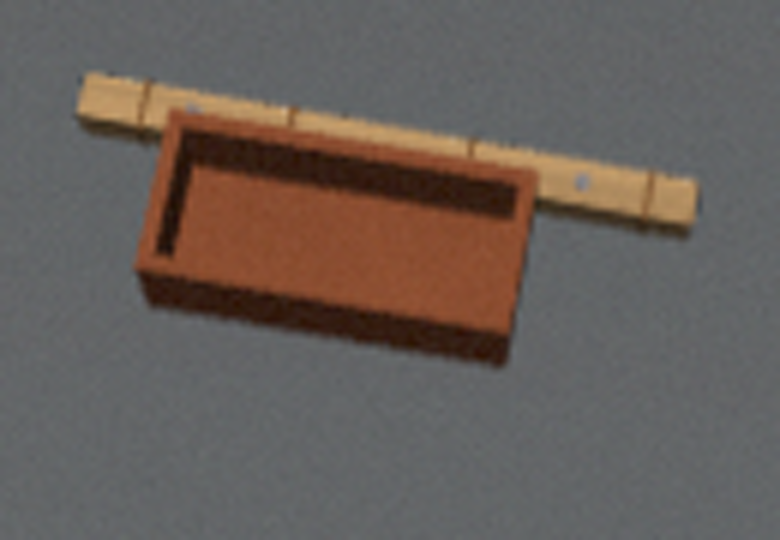

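The crop shows the far rim (170,115)-(535,175) along the batten. The right end is flush, and the left may be 1–2 mm off (within measuring error), so I'll press the left end once more.

Request:
step_arm(
  commands=[
    {"translation": [-5,30,0],"roll": 0},
    {"translation": [-8,33,0],"roll": 0},
    {"translation": [-8,33,0],"roll": 0},
    {"translation": [-8,33,0],"roll": 0},
    {"translation": [-8,33,0],"roll": 0},
    {"translation": [-8,33,0],"roll": 0},
    {"translation": [-8,33,0],"roll": 0},
    {"translation": [-8,33,0],"roll": 0},
    {"translation": [-8,33,0],"roll": 0},
    {"translation": [-8,33,0],"roll": 0},
    {"translation": [-8,33,0],"roll": 0},
    {"translation": [-8,33,0],"roll": 0},
    {"translation": [-8,33,0],"roll": 0},
    {"translation": [-8,33,0],"roll": 0},
    {"translation": [0,0,0],"roll": 0},
    {"translation": [0,0,0],"roll": 0},
  ],
)

```text
time: 21.5
tool_pos: [0.5749, 0.1719, 0.1652]
tool_rot: [3.142, -0.001, 3.004]
contact_force: [1.1, 0.1, -0.2]
opening: 0.0003
grip_force: 0.0
```

Request:
step_arm(
  commands=[
    {"translation": [0,-10,25],"roll": 0},
    {"translation": [0,0,35],"roll": 0},
    {"translation": [0,0,35],"roll": 0},
    {"translation": [0,0,30],"roll": 0},
    {"translation": [0,0,19],"roll": 0},
    {"translation": [-10,0,0],"roll": 0},
    {"translation": [-10,0,0],"roll": 0},
    {"translation": [-10,0,0],"roll": 0},
    {"translation": [-8,0,0],"roll": 0},
    {"translation": [-6,0,0],"roll": 0},
    {"translation": [-3,0,0],"roll": 0},
    {"translation": [0,0,0],"roll": 0},
  ],
)

```text
time: 22.5
tool_pos: [0.621, 0.152, 0.0219]
tool_rot: [3.141, 0.0, 2.999]
contact_force: [-0.1, -0.5, -0.4]
opening: 0.0007
grip_force: 0.0
```

Request:
step_arm(
  commands=[
    {"translation": [-2,0,0],"roll": 0},
    {"translation": [-1,0,0],"roll": 0},
    {"translation": [-1,0,0],"roll": 0},
    {"translation": [0,0,0],"roll": 0},
  ],
)

```text
time: 22.83
tool_pos: [0.6247, 0.1518, 0.0218]
tool_rot: [3.141, 0.0, 3.0]
contact_force: [0.8, -0.4, -0.1]
opening: -0.0
grip_force: 0.0
```

Request:
step_arm(
  commands=[
    {"translation": [-1,0,0],"roll": 0},
    {"translation": [-1,0,0],"roll": 0},
    {"translation": [-1,0,0],"roll": 0},
    {"translation": [0,0,0],"roll": 0},
  ],
)

```text
time: 23.17
tool_pos: [0.6258, 0.1517, 0.0217]
tool_rot: [-3.141, -0.004, 3.0]
contact_force: [-7.7, 0.7, 6.0]
opening: 0.0002
grip_force: 3.9
```

Request:
step_arm(
  commands=[
    {"translation": [-1,0,0],"roll": 0},
    {"translation": [-1,0,0],"roll": 0},
    {"translation": [0,0,0],"roll": 0},
  ],
)

```text
time: 23.42
tool_pos: [0.627, 0.1519, 0.0218]
tool_rot: [-3.141, -0.006, 3.0]
contact_force: [-11.4, 2.1, 7.8]
opening: 0.0001
grip_force: 5.4
```

Request:
step_arm(
  commands=[
    {"translation": [-1,0,0],"roll": 0},
    {"translation": [-1,0,0],"roll": 0},
    {"translation": [0,0,0],"roll": 0},
  ],
)

```text
time: 23.67
tool_pos: [0.6268, 0.1519, 0.0218]
tool_rot: [-3.141, -0.01, 3.0]
contact_force: [-18.5, 3.0, 12.3]
opening: 0.0004
grip_force: 9.4
```

Request:
step_arm(
  commands=[
    {"translation": [10,0,0],"roll": 0},
    {"translation": [12,0,0],"roll": 0},
    {"translation": [0,-20,0],"roll": 0},
    {"translation": [0,-25,0],"roll": 0},
    {"translation": [0,-25,0],"roll": 0},
    {"translation": [0,-25,0],"roll": 0},
    {"translation": [0,-25,0],"roll": 0},
    {"translation": [0,-20,0],"roll": 0},
    {"translation": [0,0,0],"roll": 0},
    {"translation": [-8,0,0],"roll": 0},
    {"translation": [-5,0,0],"roll": 0},
    {"translation": [-2,0,0],"roll": 0},
    {"translation": [0,0,0],"roll": 0},
  ],
)

```text
time: 24.75
tool_pos: [0.6056, 0.0141, 0.0216]
tool_rot: [3.141, 0.0, 3.001]
contact_force: [-0.5, -0.0, -0.1]
opening: 0.0004
grip_force: 0.0
```

Request:
step_arm(
  commands=[
    {"translation": [-1,0,0],"roll": 0},
    {"translation": [-1,0,0],"roll": 0},
    {"translation": [-1,0,0],"roll": 0},
    {"translation": [0,0,0],"roll": 0},
  ],
)

```text
time: 25.08
tool_pos: [0.606, 0.0139, 0.0215]
tool_rot: [3.141, -0.005, 3.0]
contact_force: [-6.8, 2.1, 5.6]
opening: 0.0002
grip_force: 3.8
```

Request:
step_arm(
  commands=[
    {"translation": [-1,0,0],"roll": 0},
    {"translation": [-1,0,0],"roll": 0},
    {"translation": [-1,0,0],"roll": 0},
    {"translation": [0,0,0],"roll": 0},
  ],
)

```text
time: 25.42
tool_pos: [0.6058, 0.0139, 0.0215]
tool_rot: [3.141, -0.011, 3.0]
contact_force: [-19.5, 3.9, 14.0]
opening: 0.0004
grip_force: 9.8
```

It stalled at once. The contact line from left to right now slopes 8.65°, against the batten's 8.8°. I'll back off and verify.

Request:
step_arm(
  commands=[
    {"translation": [8,0,0],"roll": 0},
    {"translation": [20,0,0],"roll": 0},
    {"translation": [20,0,-10],"roll": 0},
    {"translation": [0,0,-35],"roll": 0},
    {"translation": [0,0,-35],"roll": 0},
    {"translation": [0,0,-35],"roll": 0},
    {"translation": [20,-10,-30],"roll": 0},
    {"translation": [25,-30,0],"roll": 0},
    {"translation": [25,-35,0],"roll": 0},
    {"translation": [25,-35,0],"roll": 0},
    {"translation": [20,-35,0],"roll": 0},
    {"translation": [0,-35,0],"roll": 0},
    {"translation": [0,-35,0],"roll": 0},
    {"translation": [0,-35,0],"roll": 0},
    {"translation": [0,-35,0],"roll": 0},
    {"translation": [0,0,0],"roll": 0},
    {"translation": [0,0,0],"roll": 0},
  ],
)

```text
time: 26.83
tool_pos: [0.4109, -0.2463, 0.1666]
tool_rot: [-3.141, 0.001, 2.997]
contact_force: [0.5, 0.4, 0.0]
opening: 0.0002
grip_force: 0.0
```

```bash
python3 -c "
from h import *
gaps('pics/t11.png')
for n in('square_pot','tray'): print(n,[np.round(d['at'],3).tolist() for d in search_frame('top',n)][:1])
im=read_camera('scene');cv2.imwrite('pics/s11.png',im[...,::-1]);print(observe()['time'])"
```

```text
gap L,R [ 0.1 -0.7] len 221.0 yaw -8.6 near L,R [[641.0, 177.0], [608.0, -41.0]]
square_pot [[0.54, 0.473, 0.044]]
tray [[0.556, -0.479, 0.01]]
27.0333
```

View pics/s11.png

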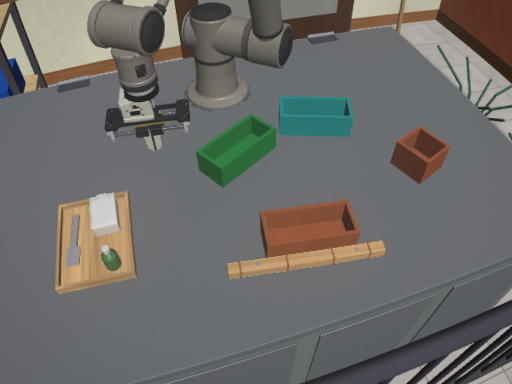

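The scene picture shows the trough at (308,232), flat and flush along the batten. The tray (95,240) and pot (420,155) are where they were, and the arm is clear of everything. The tray's shifted network reading comes from the arm hiding part of it.

```bash
python3 -c "
from cell import *
print(hand_in())"
```

```text
the job is handed in; nothing more can be done
None
```

The trough was walked across by alternating left and right pushes and now stands flat and flush against the batten (measured gaps under 1 mm at both ends); the square pot and tray were left alone, and the job was handed in at about 27 s.

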